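# Draw the label-roll spindle out of the half-covered spares box

### The arm

A 6-joint arm with a two-finger parallel gripper is mounted at the origin on a cart in front of the work surface, level with it; the furniture and walls round the work are solid. World frame = base frame: x ahead of the robot, y to its left, z up, the work surface at z = 0. Lengths are in mm, angles in rad, forces in N, time in s.
With the tool pointing down it reaches from about 350 to 975 mm from the base axis. Payload 4.9 kg.
Tool frame: the origin (TCP) lies midway between the tips of the shut fingers; the grasp point (between the pads) lies 19 mm behind it; z points along the fingers, y is the direction in which the jaws open and shut (so a half turn about z gives the same grasp; the last joint's range is limited). The gripper opens to 85 mm and grips with 20 to 120 N. Pads are 22 mm wide; open, the fingers measure 114 mm over their backs; the gripper's body (76 mm by 85 mm) begins 54 mm behind the grasp point. The pads swing forward as they close: fully open they stand 13 mm farther back than shut.
Start: joints at [1.192, 0.053, 1.613, -0, 1.476, -0.119], TCP at [160.545, 604.009, 231.304] pointing down, gripper open.
Joint ranges: [-3.01, 3.01], [-1.01, 2.22], [0.06, 2.58], [-1.02, 4.17], [0.09, 2.62], [-3.14, 3.14]. Speed limits (rad/s): [2.57, 2.57, 3.14, 3.14, 3.14, 3.14].

### API

Orientations are given as a unit quaternion [x, y, z, w].
In Python, from workcell import ctrl gives the robot as it stands. The module is installed in compiled form; this text tells all that it offers.
- The arm moves only by the tool apply_moves, never from a script. Its argument "steps" is a list of rows, each a list of 6 numbers: the shift along the world's x, y, z in m, then the turn, a rotation vector about the world's x, y, z in degrees. In form: [[x, y, z, wx, wy, wz], ...]. A call has 1 to 5 rows; each row shifts and turns the pose as measured when the row begins; what a row does not reach is not made up. A row lasts 1/10 s, in which the tool goes at most 50 mm and 8.59 degrees, less where a joint would pass 70% of its speed; a pose out of reach is approached as far as the arm can. A call is refused whole if a number of a shift passes 0.05 or a number of a turn 8.59, either way. A call with a gripper value outside its range is refused whole. "grip" is the finger opening in m, from 0 to 0.0854, set as the call begins (left out, the last holds). The fingers move at their own pace and stop on an object; the grip force is fixed at half the most. Time passes only in rows, so rows that do not move let the fingers close. It gives the time, the measured TCP pose, the force and the opening at its end, in the units of the state.
- ctrl.get_state(): the state, without advancing time (a new reading comes with each control period).
- ctrl.get_image(name): name is "side" or "top"; returns (picture, depth): 420x560x3 uint8, red, green, blue; 420x560 float32, mm along the optical axis (not along the pixel's ray), 0 where there is no reading.
- ctrl.calibration(name): a dict with "fx", "fy", "cx", "cy" (pixels), "extrinsics" (4x4, takes a point from world to camera coordinates). Camera axes: x right, y down, z forward; pixel columns grow to the right and rows downward; lengths in mm; the calibration is good to about 2 mm. A picture is of the moment at which its call begins. calibration takes no time and is no camera call.
- ctrl.close_job(): hands the job in, once; it reports no verdict.
The state is a dict: "time": time; "joint_positions": joint angles; "qd": joint speeds; "joint_efforts": joint torques, N m; "position": TCP position; "tcp_rot": TCP orientation; "contact_force": force on the tool from outside, world axes, zero at the start; "moment": the same for the moment, N m; "gripper_width": finger opening in mm.
Only numpy, scipy, OpenCV 4.12 (cv2) and the standard library are available. Lean on these libraries where they do the work, as an engineer would, in place of code of your own. Each camera call takes 0.05 s, during which the arm holds its last target.

### The job

Take the spare label-roll spindle (square metal bar with orange end blocks) out of the grey spares box: the opening is too short for it, so tip its open end up to a steep slant while the other end is still under the blue cover, and draw it out slantwise. Finish still holding it in the gripper, level and still in the air a good hand's width above the box, touching nothing else; leave the black marker, label roll and handheld computer where they are.

Things in the scene. Friction and masses are not known exactly. Their poses are not given: they have to be found in the camera images.
- spindle_mid (a point): Centre of the loose label-roll spindle: a square aluminium bar, 16 x 16 mm in section, 220 mm long with an orange end block (36 x 36 mm, 14 mm long) at each end; about 0.14 kg. x runs along the bar from the end under the cover to the end in the opening; z up. It lies on its blocks in either compartment, the bar's centre 18 mm above the floor, nearly along the box's x.
- spindle_hidden_end (a point): Centre of the end face of the spindle that starts under the cover, 110 mm from its centre toward its -x.
- spindle_open_end (a point): Centre of the end face of the spindle that starts in the opening, 110 mm from its centre toward its +x.
- spares_box: Grey steel box fixed to the bench, 253 mm long (x), 232 wide (y), origin at the centre of its underside; walls 4 mm thick. A wall at y = 0 makes two compartments, each 110 mm wide and 245 long inside, centre lines y = +57 and -57, cork floor 16 mm above the bench. Open top from x = -22.5 to +122.5 mm: there side and dividing walls are 55 mm high, the end wall at +x 76 mm.
- cover_edge (a point): Middle of the free edge of the box's fixed blue cover, on its underside, at x = -22.5, y = 0, z = 76 mm in the box's frame, axes as the box's. The cover is 4 mm thick (top 80 mm above the bench) and closes the box from this edge to its -x end (100 mm inside) over both compartments; the edge runs along y. The spindle comes out toward +x.
- marker_mid (a point): Centre of a loose black marker, 138 mm long, 19 mm thick, lying along the box's x on the floor of the compartment without the spindle; to be left there.
- label_roll_mid (a point): Centre of a loose white label roll standing upright on the bench, 100 mm across, 67 mm high; a bystander.
- handheld_mid (a point): Centre of a loose black handheld computer with a light green rim lying on the bench, 174 x 86 mm, 24 mm high; a bystander.
- spindle: The spindle; its origin lies midway along it at the underside of its end blocks, 18 mm below its centre; axes as point spindle_mid. Grip the bare bar where it lies in the opening, across its 16 mm width; fingers opened to 40 to 50 mm fit in the compartment.
- marker: The same marker; origin at the centre of its underside, 9.5 mm below its centre.
- label_roll: The same label roll; origin at the centre of its underside, 33.5 mm below its centre.
- handheld: The same handheld; origin at the centre of its underside, 12 mm below its centre.

How it is judged (in metres and radians):
On the way:
1. the spindle is tipped more than 15 degrees, its open end out above the rim, while its other end is still under the cover (angle between spindle's own x axis and vertical below 1.3088 rad and height (world z) of spindle_open_end above 0.085 m and x of spindle_hidden_end in the frame of spares_box below -0.0225 m and z of spindle_hidden_end in the frame of spares_box below 0.076 m), for 0.1 s.
At the end, for the whole second after the job is handed in: The fingers hold the spindle (over 1 N), at rest, level within 20 degrees, both ends over 140 mm above the bench, touching neither box nor bystanders; the marker is within 40 mm, label roll and handheld within 30 mm of their starts (height (world z) of each of spindle_open_end, spindle_hidden_end above 0.14 m and angle between spindle's own x axis and vertical between 1.2208 and 1.9208 rad and contact force between the fingers and spindle above 1 N and contact force between spindle and spares_box below 0.2 N and linear speed of spindle below 0.03 m/s and angular speed of spindle below 0.2 rad/s and contact force between spindle and marker below 0.2 N and contact force between spindle and label_roll below 0.2 N and contact force between spindle and handheld below 0.2 N and distance of marker_mid from where it was at the start of the episode below 0.04 m and distance of each of label_roll_mid, handheld_mid from where it was at the start of the episode below 0.03 m); the arm keeps its last pose, push and grip.
It fails at once if the marker left in the other compartment is moved more than 40 mm (distance of marker_mid from where it was at the start of the episode above 0.04 m).
It fails at once if the label roll is moved more than 30 mm (distance of label_roll_mid from where it was at the start of the episode above 0.03 m).
It fails at once if the handheld computer is moved more than 30 mm (distance of handheld_mid from where it was at the start of the episode above 0.03 m).
It also fails if it takes over 35 s, if anything falls off the work surface, if the arm or the gripper's body presses on something with over 40 N, if the wrist force passes 120 N, or if a joint passes its speed limit or range.

## Working session

There is one attempt and no reset: what is moved stays moved. The work goes in short steps, Python scripts to look and compute and a tool call to move; the robot and the scene stay as the last step left them, time stands still between calls to the robot, and variables do not carry over. Pictures are saved under pics/ and viewed, and the job is handed in when it is done.

Besides the shell and the picture viewer there is one more tool, called after "Emit:" as name([rows], argument=value, ...), one row to a line, values as JSON. apply_moves: Moves the arm, as the interface text tells. Its arguments: {"type":"object","properties":{"steps":{"type":"array","items":{"type":"array","items":{"type":"number"}}},"grip":{"type":"number"}},"required":["steps"]}

```bash
mkdir -p pics; cat > h.py <<'E'
import numpy as np,cv2
from workcell import ctrl
def snap(n,f):
    im,d=ctrl.get_image(n); cv2.imwrite(f'pics/{f}.png',im[:,:,::-1]); np.savez(f'pics/{f}.npz',im=im,d=d); return im,d
def pts(n,d):
    c=ctrl.calibration(n); E=np.array(c['extrinsics']); v,u=np.mgrid[:420,:560]
    P=np.stack([(u-c['cx'])/c['fx']*d,(v-c['cy'])/c['fy']*d,d],-1)
    return (P-E[:3,3])@E[:3,:3]
def ray(n,u,v,z):
    c=ctrl.calibration(n); E=np.array(c['extrinsics']); R=E[:3,:3]
    o=-R.T@E[:3,3]; r=R.T@np.array([(u-c['cx'])/c['fx'],(v-c['cy'])/c['fy'],1]); return o+r*(z-o[2])/r[2]
E
python3 - <<'E'
from h import *
for n in('top','side'): snap(n,n+'0'); c=ctrl.calibration(n);E=np.array(c['extrinsics']);print(n,-E[:3,:3].T@E[:3,3],E[2,:3],c['fx'])
print(ctrl.get_state())
E
```

```text
top [359.01055587 215.74593381 896.52659603] [ 0.22018711  0.01188144 -0.97538529] 470.552938921686
side [544.05549679 940.52891729 681.51927784] [-0.0146088  -0.74384453 -0.66819301] 424.3533766297281
{'time': 0.1, 'joint_positions': array([ 1.19200750e+00,  5.33040202e-02,  1.61416799e+00,  7.33863236e-06,
        1.47601561e+00, -1.19040730e-01]), 'qd': array([-0.00073553, -0.00128265, -0.00398745,  0.00081073, -0.00051971,
        0.00035729]), 'joint_efforts': array([ 2.68387967e-04, -3.94909966e+01, -3.71363032e+01, -6.85591385e-05,
        3.92310045e-03, -1.56276400e-05]), 'position': array([160.33220245, 603.49261302, 230.17104466]), 'tcp_rot': array([ 1.29509544e-01,  9.91577723e-01, -9.17383686e-04, -2.36954998e-04]), 'contact_force': array([ 0.24852191,  0.71724925, -0.73333039]), 'moment': array([0.00184281, 0.02779464, 0.04966849]), 'gripper_width': 85.18826702102088}
```

View pics/top0.png

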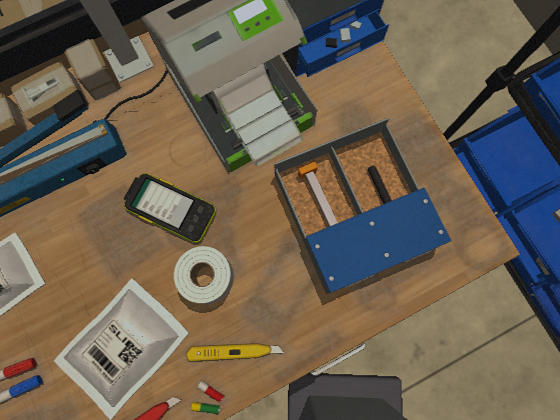

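View pics/side0.png

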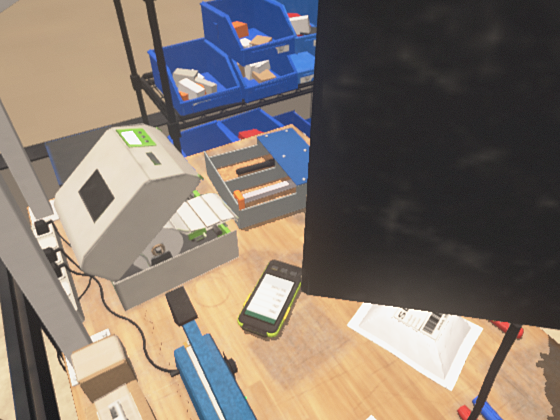

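```bash
python3 - <<'E'
from h import *
im=np.load('pics/top0.npz')['im'];d=np.load('pics/top0.npz')['d']
P=pts('top',d)
hsv=cv2.cvtColor(im,cv2.COLOR_RGB2HSV)
reg=np.zeros((420,560),np.uint8);reg[110:300,265:460]=255
blue=cv2.inRange(hsv,(95,120,60),(125,255,255))&reg
cs,_=cv2.findContours(blue,0,2);c=max(cs,key=cv2.contourArea)
print('cover px',cv2.boxPoints(cv2.minAreaRect(c)), np.median(P[blue>0],0))
ap=cv2.approxPolyDP(c,6,True)[:,0];print(ap)
W=np.array([ray('top',u,v,80)[:2] for u,v in c[:,0]],np.float32)
r=cv2.minAreaRect(W);print('cover world',r,cv2.boxPoints(r))
org=cv2.inRange(hsv,(5,180,150),(20,255,255))&reg
cs,_=cv2.findContours(org,0,2)
for c in cs:
  if cv2.contourArea(c)>30:
    W=np.array([ray('top',u,v,16+36)[:2] for u,v in c[:,0]],np.float32);print('orange',c[:,0].mean(0),cv2.minAreaRect(W),cv2.contourArea(c))
m=org>0; print(np.median(P[m],0))
br=(cv2.inRange(hsv,(0,0,150),(179,60,255))&reg)
n,l,s,ce=cv2.connectedComponentsWithStats(br)
for i in range(1,n):
  if s[i,4]>80:
    print(s[i],ce[i],np.median(P[l==i],0))
    c=cv2.findContours((l==i).astype(np.uint8),0,2)[0][0]
    W=np.array([ray('top',u,v,42)[:2] for u,v in c[:,0]],np.float32);print(cv2.minAreaRect(W), cv2.boxPoints(cv2.minAreaRect(W)))
for u,v in [(275,167),(388,122),(308,170),(378,185),(286,165),(228,165),(314,116),(302,45),(240,130)]: print((u,v),P[v,u])
crop=cv2.resize(im[100:300,260:460],None,fx=3,fy=3,interpolation=cv2.INTER_CUBIC);cv2.imwrite('pics/crop0.png',crop[:,:,::-1])
E
```

```text
cover px [[305.5732  236.3177 ]
 [426.39035 184.71875]
 [450.31985 240.74889]
 [329.50272 292.34784]] [489.85313331  48.80406462  80.13839951]
[[423 188]
 [307 236]
 [330 291]
 [450 240]]
cover world ((491.2847900390625, 47.600868225097656), (105.39783477783203, 230.59864807128906), 24.771595001220703) [[395.1243  130.21   ]
 [491.7456  -79.17018]
 [587.4453  -35.00827]
 [490.82397 174.37192]]
orange [307.94285714 167.45714286] ((624.96337890625, 171.6339874267578), (11.938027381896973, 34.08089828491211), 26.075204849243164) 93.5
[625.22732592 171.43693429  51.9133588 ]
[265 110  25  23 348] [275.3362069  119.28735632] [708.97951008 236.10900305  77.60567051]
((723.3165893554688, 239.12095642089844), (29.2763671875, 56.268775939941406), 33.0698127746582) [[695.6979  254.71028]
 [726.4015  207.55669]
 [750.9353  223.53163]
 [720.2317  270.68524]]
[265 122  34  32 553] [279.99276673 136.61482821] [675.7460549  225.63584893  75.60609549]
((687.2150268554688, 228.73104858398438), (31.145008087158203, 77.71165466308594), 33.21151351928711) [[652.9037  252.71039]
 [695.46875 187.6926 ]
 [721.52637 204.75171]
 [678.9613  269.7695 ]]
[306 172  32  54 444] [321.5472973  198.22297297] [569.12816825 144.10353092  42.22142176]
((570.08740234375, 144.3679962158203), (108.00117492675781, 14.7046537399292), 25.84926986694336) [[518.28424 127.44015]
 [524.6955  114.20678]
 [621.89056 161.29584]
 [615.4793  174.5292 ]]
(275, 167) [622.25068136 232.91211256  56.2865587 ]
(388, 122) [742.6488298    8.85530125   2.84730753]
(308, 170) [619.69905886 171.10283926  53.01916818]
(378, 185) [600.2502526   37.17886296  36.01493038]
(286, 165) [630.81473378 212.49469792  44.02888528]
(228, 165) [628.14308185 322.87894406  39.61731105]
(314, 116) [729.40977384 161.98113995  50.34999657]
(302, 45) [839.97269913 191.16011623 116.02860364]
(240, 130) [684.06397718 299.88761421  79.21339044]
```

```bash
sleep 0
```

```text
(no output)
```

View pics/crop0.png

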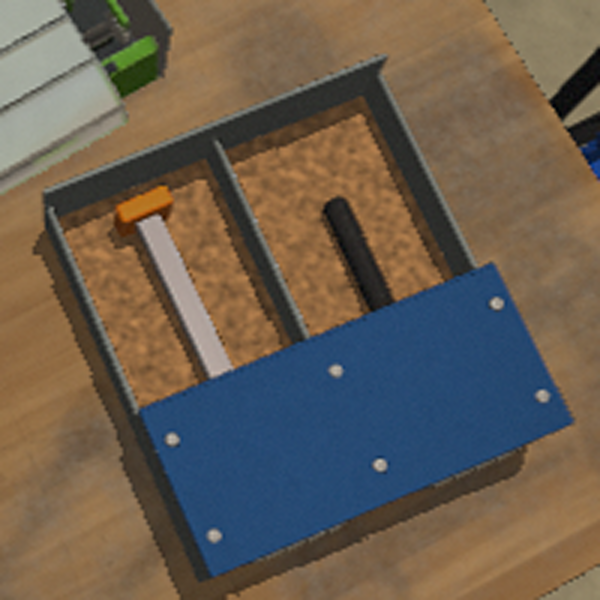

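Emit:
apply_moves([
  [0.03, -0.036, 0, 0, 0, 8],
  [0.032, -0.036, 0, 0, 0, 8],
  [0.032, -0.036, 0, 0, 0, 8],
  [0.032, -0.036, 0, 0, 0, 8],
  [0.032, -0.036, 0, 0, 0, 8],
], grip=0.046)

```text
time: 0.6
position: [311.8, 426.9, 226.6]
tcp_rot: [-0.221, 0.975, -0.003, -0.001]
contact_force: [0.6, 0.3, -0.4]
gripper_width: 46.2
```

Emit:
apply_moves([
  [0.032, -0.036, 0, 0, 0, 0],
  [0.032, -0.036, 0, 0, 0, 0],
  [0.032, -0.036, 0, 0, 0, 0],
  [0.032, -0.036, 0, 0, 0, 0],
  [0.032, -0.036, 0, 0, 0, 0],
])

```text
time: 1.1
position: [475.0, 238.1, 224.6]
tcp_rot: [-0.223, 0.975, -0.003, -0.002]
contact_force: [0.4, 1.6, -0.4]
gripper_width: 45.9
```

Emit:
apply_moves([
  [0.032, -0.032, 0, 0, 0, 0],
  [0.032, -0.032, 0, 0, 0, 0],
  [0.028, -0.028, 0, 0, 0, 0],
  [0, 0, 0, 0, 0, 0],
])

```text
time: 1.5
position: [571.7, 136.6, 222.4]
tcp_rot: [-0.22, 0.976, -0.003, -0.003]
contact_force: [-0.3, -0.1, -0.8]
gripper_width: 45.7
```

```bash
python3 - <<'E'
from h import *
im,d=snap('side','side1')
hsv=cv2.cvtColor(im,cv2.COLOR_RGB2HSV)
org=cv2.inRange(hsv,(5,180,120),(20,255,255));org[:140]=0;org[240:]=0;org[:,:200]=0;org[:,330:]=0
P=pts('side',d);m=org>0
cs,_=cv2.findContours(org,0,2)
for c in cs:
  if cv2.contourArea(c)>15: print(c[:,0].mean(0),cv2.contourArea(c))
cv2.imwrite('pics/c1.png',cv2.resize(im[100:300,50:350],None,fx=2.6,fy=2.6)[:,:,::-1])
s=ctrl.get_state();print(s['position'],s['tcp_rot'],s['joint_positions'])
# heights of surroundings near the printer
d=np.load('pics/top0.npz')['d'];Q=pts('top',d).reshape(-1,3)
for x in range(600,900,40):
  print(x,[int(Q[(abs(Q[:,0]-x)<12)&(abs(Q[:,1]-y)<12)][:,2].max(initial=-1)) for y in range(0,361,30)])
E
```

```text
[570.39716243 138.05765747 222.14909747] [-0.22052583  0.97536995 -0.00264307 -0.00385032] [ 0.11362106 -0.02629219  1.70799568 -0.00612354  1.46697271 -1.90123108]
600 [20, 36, 19, 56, 20, 45, 44, 57, 56, 3, 2, 3, 3]
640 [57, 34, 35, 20, 58, 53, 78, 79, 76, 79, 73, 87, 3]
680 [57, 22, 19, 80, 77, 2, 75, 80, 81, 81, 81, 252, 262]
720 [3, 78, 76, 2, 3, 90, 82, 80, 81, 254, 261, 265, 268]
760 [5, 4, 3, 2, 3, 3, 241, 253, 262, 268, 269, 273, 273]
800 [5, 3, 3, 2, 2, 3, 108, 264, 272, 276, 278, 272, 264]
840 [4, 5, 3, 109, 109, 108, 167, 123, 88, 65, -1, 251, 239]
880 [6, 109, 109, 157, 168, 168, 168, 168, 0, -1, -1, -1, -1]
```

View pics/c1.png

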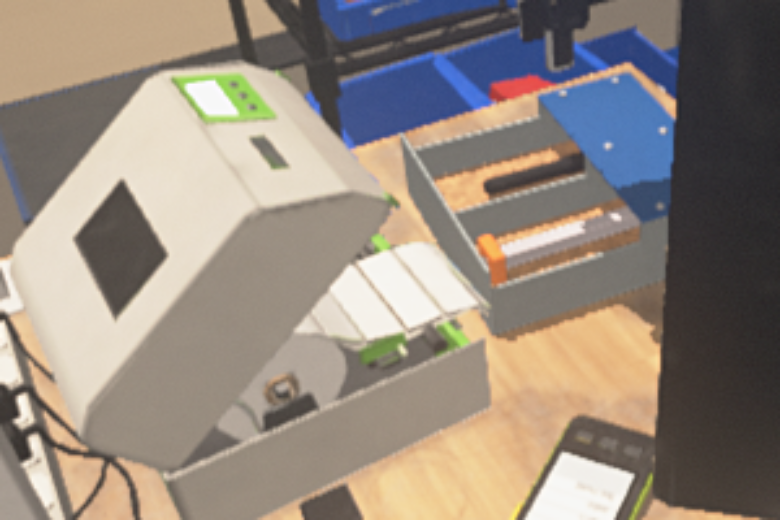

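Emit:
apply_moves([
  [0, 0.006, -0.03, 0, 0, 0],
  [0, 0, -0.03, 0, 0, 0],
  [0, 0, -0.03, 0, 0, 0],
  [0, 0, 0, 0, 0, 0],
])

```text
time: 1.95
position: [567.7, 147.3, 130.1]
tcp_rot: [-0.222, 0.975, -0.002, -0.004]
contact_force: [-1.4, -0.9, -1.3]
gripper_width: 45.8
```

Emit:
apply_moves([
  [0.001, -0.003, -0.03, 0, 0, 0],
  [0, 0, -0.03, 0, 0, 0],
  [0, 0, -0.02, 0, 0, 0],
  [0, 0, 0, 0, 0, 0],
])

```text
time: 2.35
position: [568.8, 148.5, 53.6]
tcp_rot: [-0.224, 0.975, -0.001, -0.001]
contact_force: [-0.4, 0.4, 0.1]
gripper_width: 46.0
```

```bash
python3 - <<'E'
from h import *
im,d=snap('side','side2')
cv2.imwrite('pics/c2.png',cv2.resize(im[140:240,190:330],None,fx=5.6,fy=5.6)[:,:,::-1])
s=ctrl.get_state();print(s['position'],s['tcp_rot'],s['contact_force'])
E
```

```text
[570.13381637 148.70491986  55.55891142] [-2.24093822e-01  9.74565948e-01 -1.56946242e-03  8.42028014e-04] [-1.07772978 -0.04691218  0.65977026]
```

View pics/c2.png

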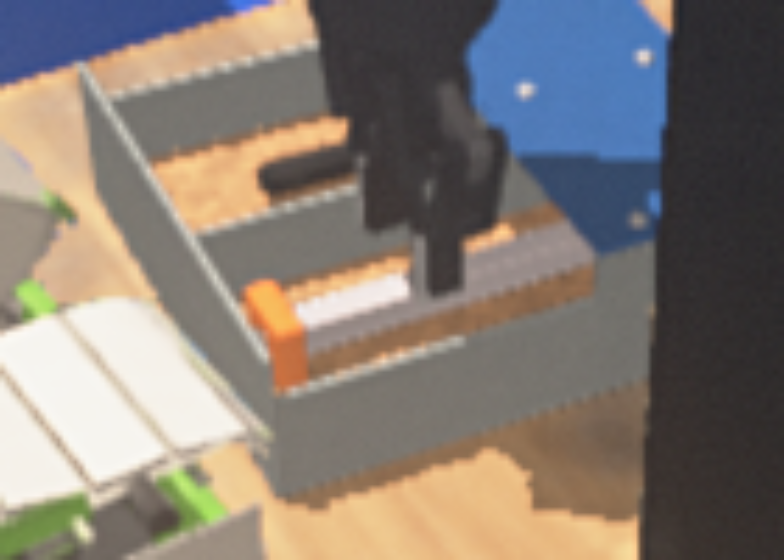

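Emit:
apply_moves([
  [0, -0.004, -0.015, 0, 0, 0],
  [0, 0, -0.012, 0, 0, 0],
  [0, 0, 0, 0, 0, 0],
])

```text
time: 2.7
position: [573.3, 145.7, 32.3]
tcp_rot: [-0.225, 0.974, -0.002, 0.005]
contact_force: [-1.1, -1.0, 0.2]
gripper_width: 45.9
```

Emit:
apply_moves([
  [0, 0, -0.009, 0, 0, 0],
  [0, 0, 0, 0, 0, 0],
  [0, 0, 0, 0, 0, 0],
])

```text
time: 3.0
position: [574.3, 145.7, 23.7]
tcp_rot: [-0.225, 0.974, -0.002, 0.006]
contact_force: [-0.2, -0.2, -1.1]
gripper_width: 46.1
```

Emit:
apply_moves([
  [0, 0, -0.002, 0, 0, 0],
  [0, 0, 0, 0, 0, 0],
  [0, 0, 0, 0, 0, 0],
  [0, 0, 0, 0, 0, 0],
  [0, 0, 0, 0, 0, 0],
], grip=0.008)

```text
time: 3.5
position: [574.9, 145.8, 22.2]
tcp_rot: [-0.225, 0.974, -0.002, 0.007]
contact_force: [0.4, 0.4, -0.2]
gripper_width: 14.7
```

Emit:
apply_moves([
  [0.001, 0.0005, 0.01, 1.3, -2.7, 0],
  [0.001, 0.0005, 0.0085, 1.3, -2.7, 0],
  [0.001, 0.0005, 0.0085, 1.3, -2.7, 0],
  [0, 0, 0, 0, 0, 0],
])

```text
time: 3.9
position: [576.8, 147.4, 48.2]
tcp_rot: [-0.224, 0.971, 0.016, 0.084]
contact_force: [0.6, 0.9, -1.6]
gripper_width: 14.4
```

```bash
cat >> h.py <<'E'
def rep():
    from scipy.spatial.transform import Rotation as R
    s=ctrl.get_state();M=R.from_quat(s['tcp_rot']).as_matrix();z=M[:,2];yaw=np.radians(25.3);tx=np.array([np.cos(np.radians(24.8)),np.sin(np.radians(24.8))])
    t=M[:,0]; t=t if t[0]>0 else -t
    b=s['position']-12*(-z)*-1*-1 if 0 else s['position']-12*z
    H=b-157*t;O=b+63*t;B=np.array([558.9,78.8])
    f=lambda p:(round(float((p[:2]-B)@tx),1),round(float((p[:2]-B)@[-tx[1],tx[0]]),1),round(float(p[2]),1))
    print('t',s['time'],'pos',s['position'].round(1),'tilt',np.degrees(np.arcsin(t[2])).round(1),'yaw',np.degrees(np.arctan2(t[1],t[0])).round(1),'H',f(H),'O',f(O),'F',s['contact_force'].round(1),'w',round(s['gripper_width'],1))
    print('roll',np.degrees(np.arcsin(M[2,1])).round(1),'q',s['joint_positions'].round(2))
E
python3 -c "
from h import *;rep()"
```

```text
t 3.9 pos [576.8 147.4  48.2] tilt 9.8 yaw 26.0 H (-111.7, 51.6, 33.3) O (105.1, 56.0, 70.8) F [ 0.6  0.9 -1.6] w 14.4
roll -0.4 q [ 0.1   0.07  1.93  0.06  0.98 -1.95]
```

Emit:
apply_moves([
  [0, 0, 0.01, 1.2, -2.5, 0],
  [0, 0, 0.008, 1.2, -2.5, 0],
  [0, 0, 0.008, 1.1, -2.3, 0],
  [0, 0, 0, 0, 0, 0],
])

```text
time: 4.3
position: [575.5, 147.2, 72.6]
tcp_rot: [-0.222, 0.963, 0.032, 0.151]
contact_force: [-0.7, -1.0, -2.0]
gripper_width: 14.7
```

```bash
python3 - <<'E'
from h import *
rep()
im,d=snap('side','side3')
cv2.imwrite('pics/c3.png',cv2.resize(im[120:240,180:330],None,fx=5,fy=5)[:,:,::-1])
rep()
E
```

```text
t 4.3 pos [575.5 147.2  72.6] tilt 17.8 yaw 26.0 H (-109.4, 52.1, 36.1) O (100.0, 56.4, 103.3) F [-0.7 -1.  -2. ] w 14.7
roll -0.3 q [ 0.07 -0.05  2.02  0.14  0.88 -2.02]
t 4.35 pos [575.4 147.3  72.2] tilt 17.7 yaw 26.0 H (-109.4, 52.2, 35.9) O (100.1, 56.5, 102.8) F [-0.  -0.5 -0.8] w 14.7
roll -0.3 q [ 0.07 -0.05  2.02  0.14  0.89 -2.02]
```

View pics/c3.png

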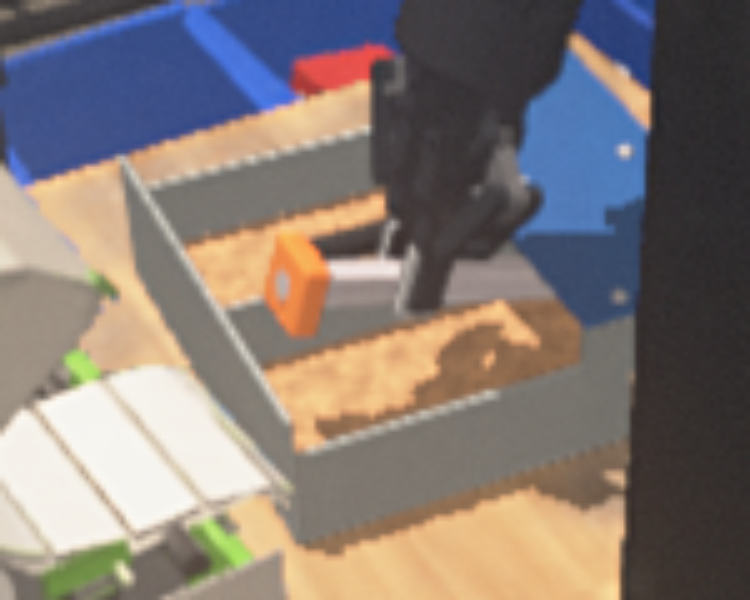

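Emit:
apply_moves([
  [0.009, 0.0043, 0.001, 0, 0, 0],
  [0.009, 0.0043, 0, 0, 0, 0],
  [0.009, 0.0042, 0.009, 1.3, -2.7, 0],
  [0.009, 0.0042, 0.009, 1.3, -2.7, 0],
  [0, 0, 0, 0, 0, 0],
])

```text
time: 4.85
position: [615.6, 166.6, 89.5]
tcp_rot: [-0.22, 0.954, 0.043, 0.199]
contact_force: [-0.8, -0.2, -2.4]
gripper_width: 14.4
```

```bash
python3 -c "
from h import *;rep()"
```

```text
t 4.85 pos [615.6 166.6  89.5] tilt 23.6 yaw 26.0 H (-60.3, 52.8, 37.8) O (141.3, 57.1, 125.7) F [-0.8 -0.2 -2.4] w 14.4
roll -0.3 q [ 0.09 -0.01  1.97  0.19  0.81 -2.05]
```

Emit:
apply_moves([
  [0.004, 0.002, 0.012, 2.0, -4.2, 0],
  [0.004, 0.002, 0.012, 2.0, -4.2, 0],
  [0.002, 0.001, 0.01, 2.0, -4.1, 0],
  [0.002, 0.001, 0.01, 2.0, -4.1, 0],
  [0, 0, 0, 0, 0, 0],
])

```text
time: 5.35
position: [629.4, 174.6, 131.8]
tcp_rot: [-0.211, 0.91, 0.079, 0.35]
contact_force: [0.5, -1.1, -2.4]
gripper_width: 14.9
```

```bash
python3 -c "
from h import *;rep()"
```

```text
t 5.35 pos [629.4 174.6 131.8] tilt 42.0 yaw 26.2 H (-20.5, 54.4, 35.6) O (143.0, 58.3, 182.9) F [ 0.5 -1.1 -2.4] w 14.9
roll -0.2 q [ 0.04 -0.15  2.11  0.53  0.55 -2.35]
```

Emit:
apply_moves([
  [0.01, 0.0045, 0.002, 0, 0, 0],
  [0.01, 0.0045, 0.002, 0, 0, 0],
  [0, 0, 0.004, 0, 0, 0],
])

```text
time: 5.65
position: [651.3, 184.8, 138.5]
tcp_rot: [-0.211, 0.911, 0.079, 0.346]
contact_force: [0.2, 0.3, -2.3]
gripper_width: 14.6
```

```bash
python3 - <<'E'
from h import *
rep()
im,d=snap('top','top4'); cv2.imwrite('pics/c4.png',cv2.resize(im[80:300,230:470],None,fx=2.7,fy=2.7)[:,:,::-1])
E
```

```text
t 5.65 pos [651.3 184.8 138.5] tilt 41.6 yaw 26.2 H (3.0, 54.4, 43.1) O (167.4, 58.4, 189.3) F [ 0.2  0.3 -2.3] w 14.6
roll -0.1 q [ 0.06 -0.1   2.05  0.5   0.56 -2.3 ]
```

View pics/c4.png

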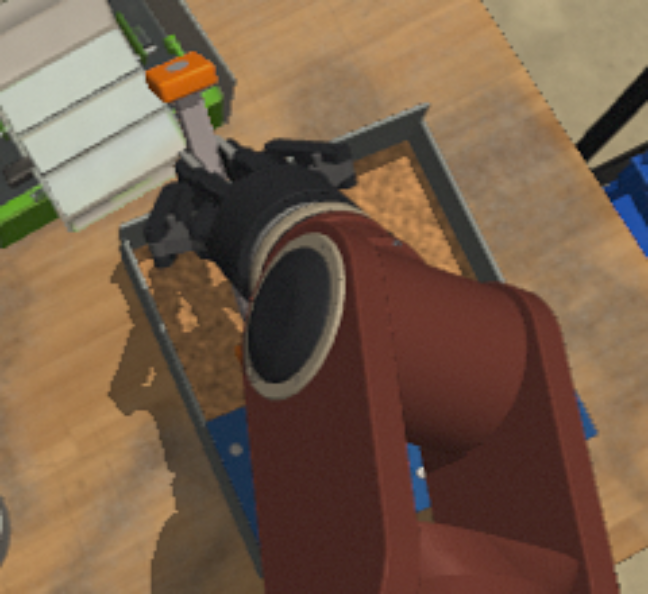

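Emit:
apply_moves([
  [0, 0, 0.02, 0, 0, 0],
  [0, 0, 0.025, 0, 0, 0],
  [0, 0, 0.03, 0, 0, 0],
  [0, 0, 0.03, 0, 0, 0],
  [0, 0, 0, 0, 0, 0],
])

```text
time: 6.2
position: [651.4, 185.7, 246.9]
tcp_rot: [-0.212, 0.911, 0.079, 0.344]
contact_force: [0.5, 0.5, -0.0]
gripper_width: 14.6
```

```bash
python3 -c "
from h import *;rep()"
```

```text
t 6.2 pos [651.4 185.7 246.9] tilt 41.3 yaw 26.2 H (3.0, 55.1, 152.2) O (168.2, 59.2, 297.5) F [ 0.5  0.5 -0. ] w 14.6
roll -0.1 q [ 0.06 -0.22  1.96  0.38  0.75 -2.15]
```

Emit:
apply_moves([
  [-0.012, -0.006, 0, -1.8, 3.7, 0],
  [-0.012, -0.006, 0, -1.8, 3.7, 0],
  [-0.012, -0.006, 0, -1.8, 3.7, 0],
  [-0.012, -0.006, 0, -1.8, 3.7, 0],
  [-0.012, -0.006, 0, -1.8, 3.7, 0],
])

```text
time: 6.7
position: [586.7, 154.4, 238.9]
tcp_rot: [-0.223, 0.96, 0.039, 0.164]
contact_force: [-0.4, 0.6, -2.0]
gripper_width: 14.4
```

Emit:
apply_moves([
  [-0.01, -0.005, 0, -1.8, 3.7, 0],
  [-0.01, -0.005, 0, -1.8, 3.7, 0],
  [-0.006, -0.003, 0, -1.8, 3.7, 0],
  [-0.004, -0.002, 0, -1.5, 3.2, 0],
  [0, 0, 0, 0, 0, 0],
])

```text
time: 7.2
position: [553.8, 138.9, 231.1]
tcp_rot: [-0.226, 0.974, 0.008, 0.018]
contact_force: [-0.3, -0.1, -2.0]
gripper_width: 14.8
```

Emit:
apply_moves([
  [0, 0, 0, 0, 0, 0],
  [0, 0, 0, 0, 0, 0],
  [0, 0, 0, 0, 0, 0],
])

```text
time: 7.5
position: [553.1, 139.1, 228.1]
tcp_rot: [-0.226, 0.974, 0.008, 0.018]
contact_force: [-0.2, 0.4, -1.6]
gripper_width: 14.7
```

```bash
python3 - <<'E'
from h import *
rep()
im,d=snap('side','side5'); im2,d2=snap('top','top5')
cv2.imwrite('pics/c5.png',np.vstack([cv2.resize(im[40:250,150:430],(560,420)),cv2.resize(im2,None,fx=1,fy=1)])[:600,:,::-1])
for n,i,dd in(('side',im,d),('top',im2,d2)):
  h=cv2.cvtColor(i,cv2.COLOR_RGB2HSV);m=cv2.inRange(h,(5,180,120),(20,255,255));P=pts(n,dd)
  k,l,s,c=cv2.connectedComponentsWithStats(m)
  for j in range(1,k):
    if s[j,4]>25: print(n,c[j],s[j,4],np.median(P[l==j],0).round(1))
rep();print(ctrl.get_state()['qd'].round(3))
E
```

```text
t 7.5 pos [553.1 139.1 228.1] tilt 2.2 yaw 26.2 H (-137.2, 53.3, 234.0) O (82.5, 58.5, 242.5) F [-0.2  0.4 -1.6] w 14.7
roll 0.5 q [ 0.11 -0.1   1.77  0.02  1.44 -1.92]
top [312.88372093 142.88372093] 43 [596.4 175.9 259.5]
t 7.6 pos [553.2 139.1 228.4] tilt 2.2 yaw 26.2 H (-137.2, 53.3, 234.3) O (82.5, 58.5, 242.8) F [ 0.1 -0.  -1.4] w 14.8
roll 0.5 q [ 0.11 -0.1   1.77  0.02  1.44 -1.92]
[-0.001 -0.005 -0.009 -0.001  0.005  0.003]
```

View pics/side5.png

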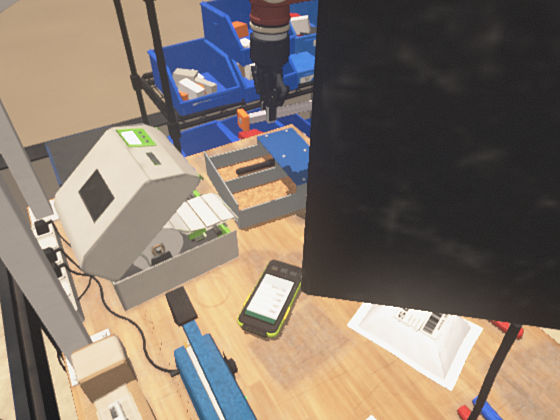

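View pics/top5.png

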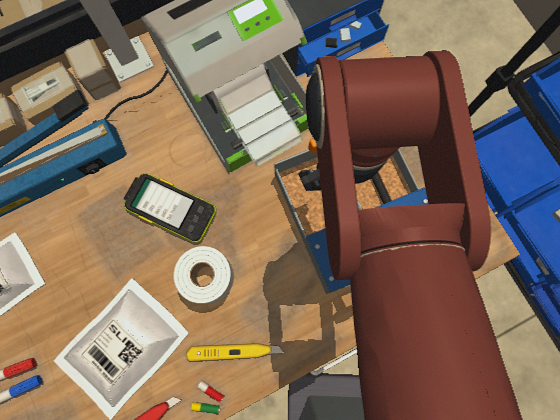

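```bash
python3 -c "
from h import *
ctrl.close_job()"
```

```text
the job is handed in; nothing more can be done
```

I took the spindle out of the spares box and handed the job in at about 7.6 s. The gripper was still holding it in the air, nearly level.

**How it came out:** I gripped the bar about 63 mm from its open end. I tipped it to about 18° with the other end still some 87 mm inside the cover edge; the open end was then about 103 mm above the bench. I then drew it out while steepening to 42°, lifted it straight up, and levelled it above the box.

**Last checks:**
- **Spindle:** the tilt was 2.2°. The ends worked out at about 234 mm (hidden) and 243 mm (open) above the bench. The camera depth on the open block agreed with the second figure. The hidden end's height comes only from the gripper pose, because no camera could see it.
- **Grip:** the finger opening read about 14.7 mm against the 16 mm bar. That difference stayed the same throughout, and nothing slipped.
- **Stillness:** joint speeds were 0.01 rad/s or less, and the outside force on the tool was about 1.5 N, which is roughly the spindle's weight.
- **Bystanders:** in the last pictures the marker, label roll and handheld computer looked to be where they started. I judged this by eye and did not re-measure them.

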